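# Start the potter's wheel from its control console

## Task

Start the wheel from its control console with the fingertips: push the raised near end of the long rocker fully down, then press the square key fully down, and last press the flat round key fully down; all three stay down. Do not press a key before its turn, leave the mushroom-shaped stop button alone, and do not pick up or shift any of the loose things around.

Things in the scene. Friction and masses are not known exactly. Their poses are not given: they have to be found in the camera images.
- rocker_near (a point): Point on top of the rocker's raised near facet, on its centre line, 27 mm from the pivot, 9 mm short of the facet's end. The rocker is 72 mm long (towards and away from the robot) and 30 mm wide: two facets of 36 mm meeting over the pivot in a shallow V. The far facet starts about level, 18 mm above the console's top. The point turns with the rocker.
- rocker (a joint): The rocker's angle: near 0 at the start (near end up, off) to 0.36 rad (near end fully down, near facet level, far one tipped up; on). That lowers point rocker_near by about 9.5 mm. Friction only: it moves at about 3 N on the near end, stays where it is left, and has a hard stop.
- square_key_top (a point): Centre of the top face of the square key, a flat-topped push key 34 x 34 mm standing 14 mm above its black mounting plate when up, about 67 mm above the bench. z up, x and y along its sides (the console's axes).
- square_key (a joint): How far the square key is pushed in: 0 (up) to 0.010 m (fully down, hard stop). Moves at about 3 N and stays where it is left.
- round_key_top (a point): Centre of the top face of the round flat key, 36 mm in diameter, standing 14 mm above its black mounting plate when up, about 67 mm above the bench.
- round_key (a joint): How far the round flat key is pushed in: 0 (up) to 0.010 m (fully down, hard stop). Moves at about 3 N and stays where it is left.
- stop_key_top (a point): Top of the mushroom-shaped stop button: a domed head 54 mm across on a thin stem, 31 mm above its mounting plate, about 84 mm above the bench. Not to be pressed.
- stop_key (a joint): How far the mushroom stop button is pushed in: 0 (up) to 0.008 m.
- console: The wheel's control console, a fixed grey box 190 (x) x 340 (y) x 45 mm high; origin at the centre of its underside, -x is its front, facing the robot. Four black mounting plates with white controls, 84 x 66 x 8 mm, lie side by side on top, 74 mm apart along y, centred 30 mm in front of its middle: rocker, square key, round key and stop, in an order that varies.
- jar: Origin at the centre of its underside, as for all loose things. Glass jar with a screw lid, 72 mm across, 110 mm high, at the console's right end.
- pot_outer: Small terracotta pot, 84 mm across the rim, 75 mm high, behind the console.
- pot_inner: Smaller terracotta pot, 68 mm across the rim, 85 mm high, standing inside the other, its rim about 90 mm above the bench.
- mug: Mug, 76 mm across, 90 mm high, behind the console.
- bowl: Small bowl, 100 mm across, 50 mm high, at the console's left end.
- rib: Bamboo rib, 114 x 44 x 6 mm with round ends, lying on the console's back ledge behind the keys.
- scraper: Plastic scraper, 130 x 60 x 4 mm with round ends, lying in front of the console.
- knife: Wooden modelling knife, 165 mm long, 9 mm thick, lying in front of the console.

How it is judged:
On the way, in this order (a step that is already met when the one before it is completed fails the run):
1. the rocker's near end is fully down (value of joint rocker above 0.29 rad), for 0.1 s.
2. the square key is fully down (value of joint square_key above 0.0075 m), for 0.1 s.
3. the flat round key is fully down (value of joint round_key above 0.0075 m), for 0.1 s.
At the end, for the whole second after the job is handed in: The rocker is past 0.29 of its 0.36 rad, the square and the round key are more than 7.5 of their 10 mm down, the stop button is less than 3 mm down, and every loose thing is within 20 mm of where it began (value of joint rocker above 0.29 rad and value of joint each of square_key, round_key above 0.0075 m and value of joint stop_key below 0.003 m and distance of each of jar, pot_outer, pot_inner, mug, bowl, rib, scraper, knife from where it was at the start of the episode below 0.02 m); the robot touches nothing.
It fails at once if The square key was pressed (over 3 mm) before the rocker was fully on (value of joint square_key above 0.003 m and value of joint rocker below 0.28 rad).
It fails at once if The round key was pressed (over 3 mm) before the square key was fully down (value of joint round_key above 0.003 m and value of joint square_key below 0.0072 m).
It fails at once if The stop button was pressed (over 3 mm) (value of joint stop_key above 0.003 m).
It fails at once if One of the loose things on the bench or console (jar, pots, mug, bowl, rib, scraper, knife) was shifted or lifted by more than 20 mm (distance of any of jar, pot_outer, pot_inner, mug, bowl, rib, scraper, knife from where it was at the start of the episode above 0.02 m).
It also fails if it takes over 38 s, if anything falls off the work surface, if the arm or the gripper's body presses on something with over 40 N, if the wrist force passes 120 N, or if a joint passes its speed limit or range.

## Robot

A 6-joint arm with a two-finger parallel gripper is mounted at the origin on the work surface. World frame = base frame: x ahead of the robot, y to its left, z up, the work surface at z = 0. Lengths are in m, angles in rad, forces in N, time in s.
With the tool pointing down it reaches from about 0.3 to 0.875 m from the base axis. Payload 6.4 kg.
Tool frame: the origin (TCP) lies midway between the tips of the shut fingers; the grasp point (between the pads) lies 19 mm behind it; z points along the fingers, y is the direction in which the jaws open and shut (so a half turn about z gives the same grasp; the last joint's range is limited). The gripper opens to 85 mm and grips with 20 to 120 N. Pads are 22 mm wide; open, the fingers measure 114 mm over their backs; the gripper's body (76 mm by 85 mm) begins 54 mm behind the grasp point. The pads swing forward as they close: fully open they stand 13 mm farther back than shut.
Start: joints at [-1.381, 0.181, 1.607, -0, 1.354, -0.206], TCP at [0.222, -0.531, 0.231] pointing down, gripper open.
Joint ranges: [-2.99, 2.99], [-0.89, 2.07], [0.3, 2.58], [-1.14, 4.28], [0, 2.63], [-3.12, 3.12]. Speed limits (rad/s): [2.57, 2.57, 3.01, 3.14, 3.14, 3.14].

## Interface

Orientations are given as a unit quaternion [w, x, y, z].
In Python, from bench import get_obs, camera, hand_in gives the robot as it stands.
- The arm moves only by the tool drive_tool, never from a script. Its argument "deltas" is a list of rows, each a list of 2 entries, a list of its own where there are three numbers: the shift along the world's x, y, z in m, then the turn about the world's z in rad. A call has 1 to 10 rows; each row shifts and turns the pose as measured when the row begins; what a row does not reach is not made up. A row lasts 1/10 s, in which the tool goes at most 50 mm and 8.59 degrees, less where a joint would pass 70% of its speed; a pose out of reach is approached as far as the arm can. A call is refused whole if a number of a shift passes 0.05 or a number of a turn 0.15, either way. A call with a gripper value outside its range is refused whole. "gripper" is the opening, from 0 (shut) to 1 (fully open), set as the call begins (left out, the last holds). The fingers move at their own pace and stop on an object; the grip force is fixed at half the most. Time passes only in rows, so rows that do not move let the fingers close. It gives the time, the measured TCP pose, the force and the opening at its end, in the units of the state.
- get_obs(): the state, without advancing time (a new reading comes with each control period).
- camera(name): name is "side" or "top"; returns a dict with "frame" (480x640x3 uint8, red, green, blue), "fx", "fy", "cx", "cy" (pixels), "eye" and "attitude" of the camera in the world. Camera axes: x right, y down, z forward; pixel columns grow to the right and rows downward; lengths in m; the calibration is good to about 2 mm. A picture is of the moment at which its call begins. There is no depth.
- hand_in(): hands the job in, once; it reports no verdict.
The state is a dict: "time_s": time; "q": joint angles; "dq": joint speeds; "joint_efforts": joint torques, N m; "eef_pos": TCP position; "eef_rot": TCP orientation; "wrist_force": force on the tool from outside, world axes, zero at the start; "torque": the same for the moment, N m; "opening": opening from 0.0 (shut) to 1.0 (fully open).
Only numpy, scipy, OpenCV 4.12 (cv2) and the standard library are available. Lean on these libraries where they do the work, as an engineer would, in place of code of your own. Each camera call takes 0.05 s, during which the arm holds its last target.

## Working session

There is one attempt and no reset: what is moved stays moved. The work goes in short steps, Python scripts to look and compute and a tool call to move; the robot and the scene stay as the last step left them, time stands still between calls to the robot, and variables do not carry over. Pictures are saved under pics/ and viewed, and the job is handed in when it is done.

Besides the shell and the picture viewer there is one more tool, called after "Request:" by a JSON object that holds its "method" and its "body". drive_tool: Moves the arm, as the interface text tells. Its arguments: {"type":"object","properties":{"deltas":{"type":"array","items":{"type":"array"}},"gripper":{"type":"number"}},"required":["deltas"]}

```bash
mkdir -p pics
python3 - <<'E'
from bench import get_obs,camera
import cv2
o=get_obs();print({k:o[k] for k in('time_s','eef_pos','eef_rot','wrist_force','opening')})
for n in('top','side'):
    c=camera(n);cv2.imwrite(f'pics/{n}0.png',c['frame'][:,:,::-1]);print(n,[c[k] for k in('fx','fy','cx','cy','eye','attitude')])
E
```

```text
{'time_s': 0.0, 'eef_pos': array([ 0.22161011, -0.52997906,  0.23036893]), 'eef_rot': array([-8.91156725e-04,  9.80481526e-01,  1.96609212e-01,  2.30402967e-05]), 'wrist_force': array([ 0.60785275, -0.47883571,  0.77588755]), 'opening': 0.9977101506974048}
top [471.65596680855526, 471.65596680855526, 319.55428774934495, 240.30128625277626, array([0.47698517, 0.02290152, 1.05724904]), array([ 0.05065311, -0.69814941,  0.71374122, -0.02439528])]
side [459.7757410682209, 459.7757410682209, 326.5957827800252, 237.60975510520862, array([0.49088828, 0.75949214, 0.8209996 ]), array([ 0.0286816 , -0.05602426,  0.92409089, -0.37695447])]
```

View pics/top0.png

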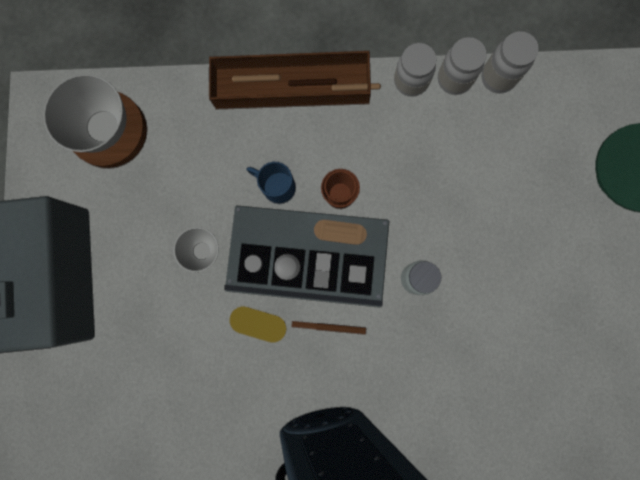

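View pics/side0.png

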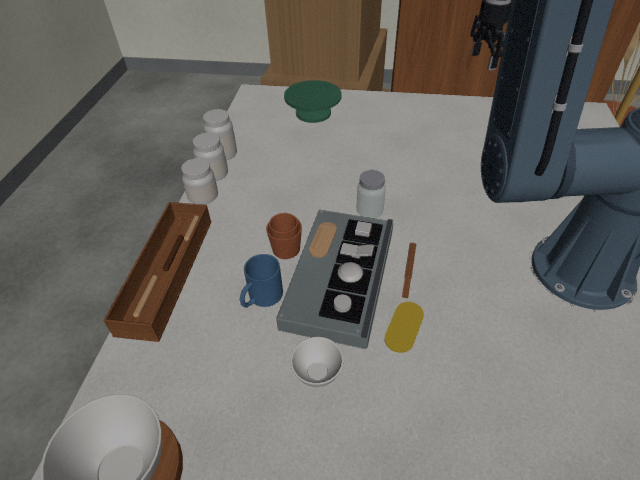

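The top view shows, from left (+y) to right: round key (253,264), mushroom stop (287,266), rocker (322,270) and square key (357,274). Next I'll measure them in both views.

```bash
cat > h.py <<'E'
import numpy as np,cv2
from scipy.spatial.transform import Rotation as R
def ray(c,p):
    q=c['attitude'];r=R.from_quat([q[1],q[2],q[3],q[0]])
    return r.apply([(p[0]-c['cx'])/c['fx'],(p[1]-c['cy'])/c['fy'],1])
def plane(c,p,z):
    d=ray(c,p);return c['eye']+d*(z-c['eye'][2])/d[2]
def proj(c,P):
    q=c['attitude'];r=R.from_quat([q[1],q[2],q[3],q[0]])
    v=r.inv().apply(np.array(P)-c['eye']);return np.array([c['fx']*v[0]/v[2]+c['cx'],c['fy']*v[1]/v[2]+c['cy']])
def tri(c1,p1,c2,p2):
    d1,d2=[d/np.linalg.norm(d) for d in(ray(c1,p1),ray(c2,p2))]
    s=np.linalg.lstsq(np.c_[d1,-d2],c2['eye']-c1['eye'],rcond=None)[0]
    a,b=c1['eye']+s[0]*d1,c2['eye']+s[1]*d2
    return (a+b)/2,np.linalg.norm(a-b)
E
python3 - <<'E'
from h import *
from bench import camera
ims=[]
for n,(x0,y0,x1,y1) in(('top',(215,195,400,340)),('side',(270,200,430,350))):
    c=camera(n);f=c['frame'];g=cv2.cvtColor(f,cv2.COLOR_RGB2GRAY)
    hsv=cv2.cvtColor(f,cv2.COLOR_RGB2HSV)
    # plates
    m=np.zeros_like(g);m[y0:y1,x0:x1]=(g[y0:y1,x0:x1]<40)*255
    for ct in cv2.findContours(m,cv2.RETR_EXTERNAL,cv2.CHAIN_APPROX_NONE)[0]:
        if cv2.contourArea(ct)<150: continue
        r=cv2.minAreaRect(ct)
        print(n,'plate',np.round(r[0],1),np.round(r[1],1),round(r[2],1),plane(c,r[0],.053).round(4))
        # white inside
        k=np.zeros_like(g);cv2.drawContours(k,[cv2.convexHull(ct)],-1,255,-1)
        w=((g>100)&(k>0)).astype(np.uint8)*255
        for cc in cv2.findContours(w,cv2.RETR_EXTERNAL,cv2.CHAIN_APPROX_NONE)[0]:
            if cv2.contourArea(cc)<30: continue
            r=cv2.minAreaRect(cc);M=cv2.moments(cc);p=(M['m10']/M['m00'],M['m01']/M['m00'])
            print('   white',np.round(p,1),np.round(r[1],1),round(r[2],1),plane(c,p,.067).round(4))
    cv2.imwrite(f'pics/{n}z.png',cv2.resize(f[y0:y1,x0:x1,::-1],None,fx=4,fy=4,interpolation=cv2.INTER_CUBIC))
E
```

```text
top plate [303.  294.8] [154.9   3.9] 5.8 [0.4692 0.0967 0.053 ]
top plate [356.9 273.8] [30.9 39.1] 5.4 [ 0.5112 -0.0186  0.053 ]
   white [356.8 273.6] [14.9 14.4] 5.7 [ 0.511  -0.0177  0.067 ]
top plate [322.3 270.3] [30.5 38.9] 5.4 [0.5201 0.0546 0.053 ]
   white [322.8 262. ] [13.3 17.4] 5.2 [0.5369 0.0528 0.067 ]
top plate [288.  266.9] [30.5 38.6] 5.7 [0.529  0.1278 0.053 ]
   white [283.9 267.9] [19. 18.] 90.0 [0.5264 0.135  0.067 ]
top plate [253.8 263.5] [30.5 38.5] 6.3 [0.5379 0.2011 0.053 ]
   white [252.5 263.2] [14. 15.] 90.0 [0.5378 0.2014 0.067 ]
side plate [341.6 306.1] [42.  27.5] 11.3 [0.5385 0.2044 0.053 ]
   white [342.1 302.9] [16. 16.] 90.0 [0.5374 0.2064 0.067 ]
side plate [349.4 278.8] [40. 25.] 10.9 [0.5292 0.131  0.053 ]
   white [349.8 273.3] [24.1 15.7] 10.3 [0.5291 0.1274 0.067 ]
side plate [358.9 243.3] [37.1 47. ] 13.5 [0.517  0.0235 0.053 ]
   white [356.4 249.9] [32.5 13.3] 4.2 [0.5204 0.0579 0.067 ]
   white [362.6 228.5] [14.5 13.5] 9.5 [ 0.5114 -0.0119  0.067 ]
```

View pics/topz.png

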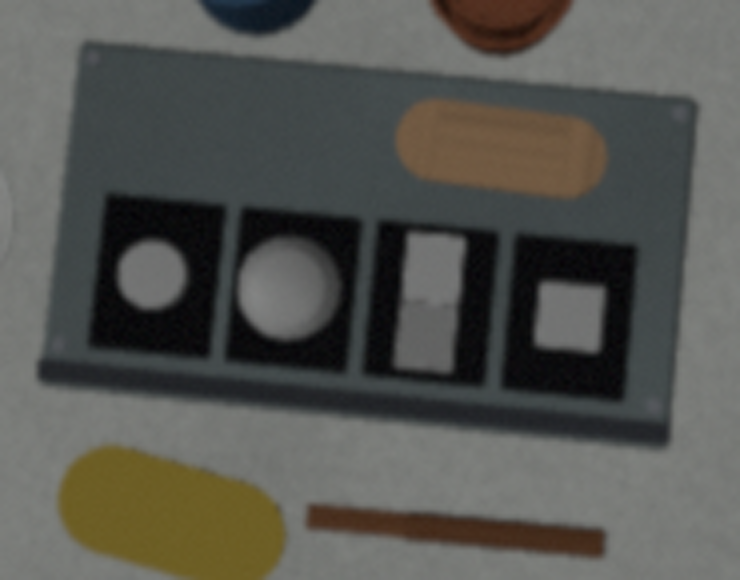

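View pics/sidez.png

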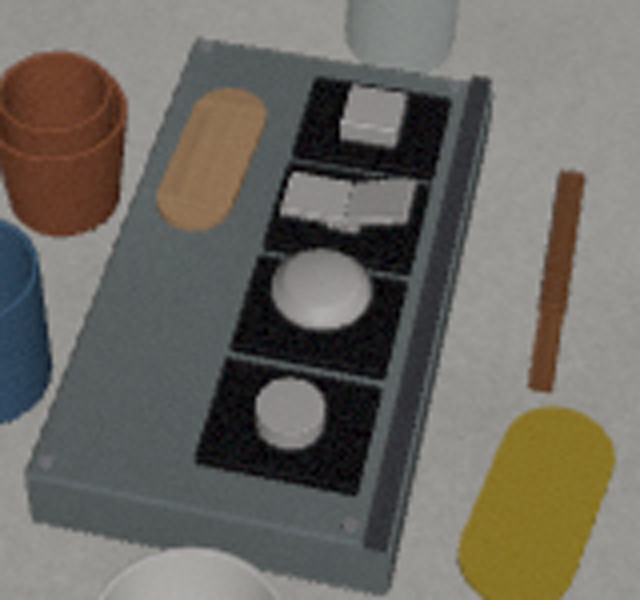

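Geometry check: the plate spacing is 74 mm and the console yaw is about -0.12 rad. The targets are rocker_near at about (0.494, 0.058, 0.0725), the square key at (0.511, -0.018, 0.067) and the round key at (0.538, 0.202, 0.067). I'll close the fingers and travel high.

Request:
{"method": "drive_tool", "body": {"deltas": [[[0.018,0.039,0],-0.055],[[0.018,0.039,0],-0.055],[[0.018,0.039,0],-0.055],[[0.018,0.039,0],-0.055],[[0.018,0.039,0],-0.055],[[0.018,0.039,0],-0.055],[[0.018,0.039,0],-0.055],[[0.018,0.039,0],-0.055],[[0.018,0.039,0],-0.055],[[0,0,0],0]], "gripper": 0}}

```text
time_s: 1.2
eef_pos: [0.385, -0.1655, 0.2287]
eef_rot: [-0.002, 0.998, -0.063, 0.001]
wrist_force: [-1.2, -0.5, -0.8]
opening: -0.002
```

Request:
{"method": "drive_tool", "body": {"deltas": [[[0.018,0.037,0],0],[[0.018,0.037,0],0],[[0.018,0.037,0],0],[[0.018,0.037,0],0],[[0.018,0.037,-0.02],0],[[0.02,0.038,-0.03],0],[[0,0,-0.03],0],[[0,0,-0.03],0],[[0,0,0],0]]}}

```text
time_s: 2.1
eef_pos: [0.499, 0.0607, 0.1187]
eef_rot: [0.001, 0.998, -0.061, 0.004]
wrist_force: [-0.9, -0.1, -0.5]
opening: -0.001
```

Run:
```python
from h import *
from bench import camera
for n,(x0,y0,x1,y1) in(('top',(215,195,400,340)),('side',(270,150,430,300))):
    c=camera(n);f=c['frame'];print(n,proj(c,[.494,.058,.0725]))
    cv2.imwrite(f'pics/{n}1.png',cv2.resize(f[y0:y1,x0:x1,::-1],None,fx=4,fy=4,interpolation=cv2.INTER_CUBIC))
```

```text
top [320.63699648 282.52184074]
side [368.36310059 249.26208374]
```

View pics/side1.png

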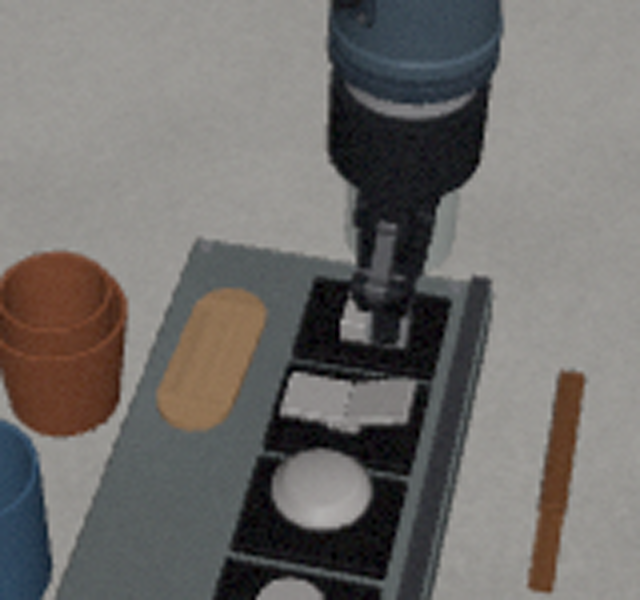

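The fingertip shows at about (366,236) in the side view, above the rocker's near facet, which projects to (368,249). This fits. I'll shift back 5 mm and push down slowly.

Request:
{"method": "drive_tool", "body": {"deltas": [[[-0.005,-0.003,-0.015],0],[[0,0,-0.015],0],[[0,0,-0.01],0],[[0,0,-0.005],0],[[0,0,-0.004],0],[[0,0,-0.004],0],[[0,0,0],0]]}}

```text
time_s: 2.9
eef_pos: [0.5054, 0.0526, 0.079]
eef_rot: [0.002, 0.998, -0.063, 0.017]
wrist_force: [-0.3, -0.1, 0.3]
opening: -0.001
```

Request:
{"method": "drive_tool", "body": {"deltas": [[[-0.012,0.005,0],0]]}}

```text
time_s: 3.0
eef_pos: [0.4947, 0.0572, 0.0797]
eef_rot: [0.002, 0.998, -0.064, 0.018]
wrist_force: [0.1, 0.4, 1.0]
opening: -0.005
```

Request:
{"method": "drive_tool", "body": {"deltas": [[[0,0,0],0],[[0,0,0],0]]}}

```text
time_s: 3.2
eef_pos: [0.4927, 0.0582, 0.0797]
eef_rot: [0.002, 0.998, -0.063, 0.018]
wrist_force: [0.2, 0.3, 0.5]
opening: 0.002
```

Request:
{"method": "drive_tool", "body": {"deltas": [[[-0.001,0,-0.008],0],[[0,0,-0.006],0],[[0,0,-0.006],0]]}}

```text
time_s: 3.5
eef_pos: [0.4922, 0.0584, 0.0612]
eef_rot: [0.002, 0.998, -0.063, 0.018]
wrist_force: [-27.1, 3.0, 76.9]
opening: 0.003
```

The hard stop is reached at z=0.061. I'll lift and check.

Request:
{"method": "drive_tool", "body": {"deltas": [[[0,0,0.01],0],[[0,0,0.03],0],[[0,0,0.04],0],[[0,0,0],0]]}}

```text
time_s: 3.9
eef_pos: [0.4927, 0.0581, 0.1419]
eef_rot: [0.002, 0.998, -0.063, 0.018]
wrist_force: [0.9, -0.6, 0.4]
opening: -0.002
```

Run:
```python
from bench import camera
import cv2
for n,(x0,y0,x1,y1) in(('side',(270,150,430,300)),):
    c=camera(n);f=c['frame']
    cv2.imwrite(f'pics/{n}2.png',cv2.resize(f[y0:y1,x0:x1,::-1],None,fx=4,fy=4,interpolation=cv2.INTER_CUBIC))
```

```text
(no output)
```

View pics/side2.png

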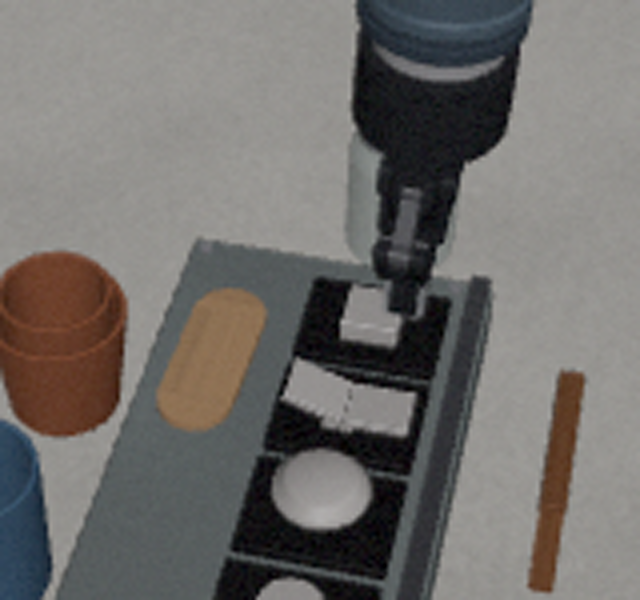

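The side view shows the near facet level and the far facet tipped up, so the rocker is on. The square key is next.

Request:
{"method": "drive_tool", "body": {"deltas": [[[0.009,-0.038,0],0],[[0.009,-0.038,0],0],[[0,0,0],0],[[0,0,-0.03],0],[[0,0,-0.02],0],[[0,0,0],0]]}}

```text
time_s: 4.55
eef_pos: [0.506, -0.0185, 0.0803]
eef_rot: [0.001, 0.998, -0.063, 0.012]
wrist_force: [-0.2, -1.5, -0.5]
opening: -0.002
```

Request:
{"method": "drive_tool", "body": {"deltas": [[[0.004,0,-0.005],0],[[0,0,-0.007],0],[[0,0,-0.006],0],[[0,0,-0.005],0]]}}

```text
time_s: 4.95
eef_pos: [0.5104, -0.0176, 0.0566]
eef_rot: [0.001, 0.998, -0.062, 0.012]
wrist_force: [-12.8, -0.1, 50.7]
opening: -0.001
```

Hard stop at z=0.0566, as expected (0.057). I'll lift, then travel high over the stop button to the round key.

Request:
{"method": "drive_tool", "body": {"deltas": [[[0,0,0.01],0],[[0,0,0.04],0],[[0,0,0.04],0],[[0,0,0],0]]}}

```text
time_s: 5.35
eef_pos: [0.5102, -0.017, 0.1493]
eef_rot: [0.001, 0.998, -0.062, 0.012]
wrist_force: [-0.3, 0.3, 0.3]
opening: 0.0
```

Run:
```python
from bench import camera
import cv2
for n,(x0,y0,x1,y1) in(('side',(270,200,430,350)),):
    c=camera(n);f=c['frame']
    cv2.imwrite(f'pics/{n}3.png',cv2.resize(f[y0:y1,x0:x1,::-1],None,fx=4,fy=4,interpolation=cv2.INTER_CUBIC))
```

```text
(no output)
```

View pics/side3.png

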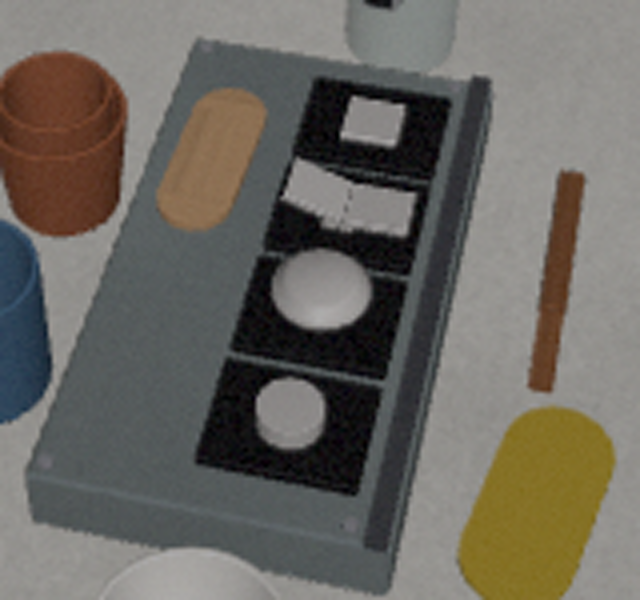

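The square key is flush and down, and the rocker is still on. Next is the round key: dx +0.028, dy +0.219.

Request:
{"method": "drive_tool", "body": {"deltas": [[[0.006,0.044,0],0],[[0.006,0.044,0],0],[[0.006,0.044,0],0],[[0.006,0.044,0],0],[[0.004,0.043,0],0],[[0,0,0],0],[[0,0,0],0]]}}

```text
time_s: 6.1
eef_pos: [0.5341, 0.2095, 0.1404]
eef_rot: [0.001, 0.998, -0.064, 0.008]
wrist_force: [0.3, 0.6, 0.5]
opening: 0.0
```

Request:
{"method": "drive_tool", "body": {"deltas": [[[0.004,-0.007,0],0],[[0,0,-0.03],0],[[0,0,-0.025],0],[[0,0,0],0],[[0,0,0],0]]}}

```text
time_s: 6.6
eef_pos: [0.539, 0.1955, 0.0831]
eef_rot: [0.002, 0.998, -0.067, 0.008]
wrist_force: [-0.1, 0.3, -0.9]
opening: -0.001
```

Request:
{"method": "drive_tool", "body": {"deltas": [[[0,0.006,-0.006],0],[[0,0,-0.008],0],[[0,0,-0.006],0],[[0,0,-0.006],0]]}}

```text
time_s: 7.0
eef_pos: [0.542, 0.2007, 0.0597]
eef_rot: [0.001, 0.998, -0.068, 0.011]
wrist_force: [-2.5, -1.3, 3.7]
opening: 0.0
```

Request:
{"method": "drive_tool", "body": {"deltas": [[[-0.002,0,-0.004],0],[[0,0,-0.002],0]]}}

```text
time_s: 7.2
eef_pos: [0.5418, 0.2008, 0.0568]
eef_rot: [0.001, 0.998, -0.068, 0.013]
wrist_force: [-15.4, -4.4, 29.5]
opening: 0.001
```

Hard stop. I'll lift and verify.

Request:
{"method": "drive_tool", "body": {"deltas": [[[0,0,0.01],0],[[0,0,0.04],0],[[0,0,0.05],0],[[0,0,0.05],0],[[-0.04,0,0.03],0],[[-0.04,0,0],0],[[-0.04,0,0],0],[[0,0,0],0],[[0,0,0],0]]}}

```text
time_s: 8.1
eef_pos: [0.4181, 0.2016, 0.2437]
eef_rot: [-0.0, 0.998, -0.067, 0.016]
wrist_force: [0.4, 0.5, 0.0]
opening: -0.001
```

Run:
```python
from bench import camera,get_obs
import cv2
for n,(x0,y0,x1,y1) in(('side',(230,170,430,320)),('top',(170,150,450,345))):
    c=camera(n);f=c['frame']
    k=4 if n=='side' else 2.8
    if n=='side':y1=320
    a=cv2.imread(f'pics/{n}0.png')
    cv2.imwrite(f'pics/{n}4.png',cv2.resize(f[y0:y1,x0:x1,::-1],None,fx=k,fy=k,interpolation=cv2.INTER_CUBIC))
print(get_obs()['time_s'])
```

```text
8.2
```

View pics/side4.png

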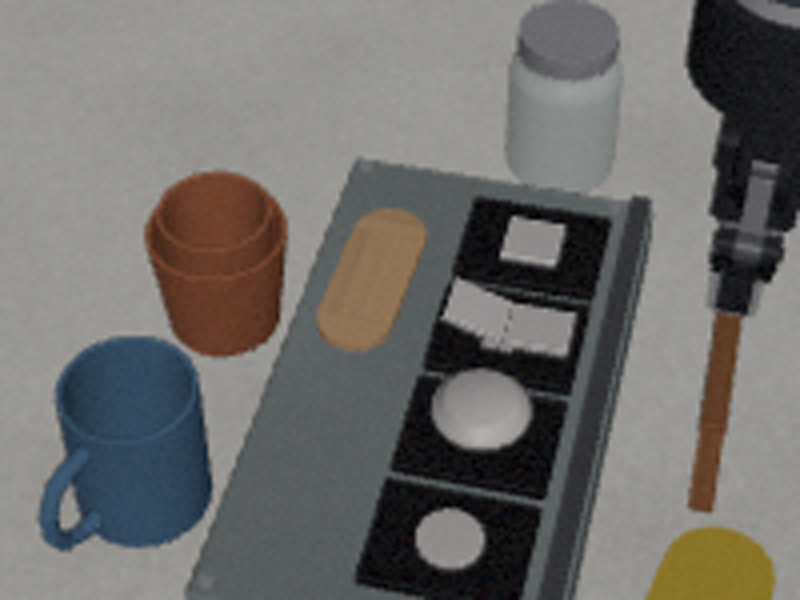

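View pics/top4.png

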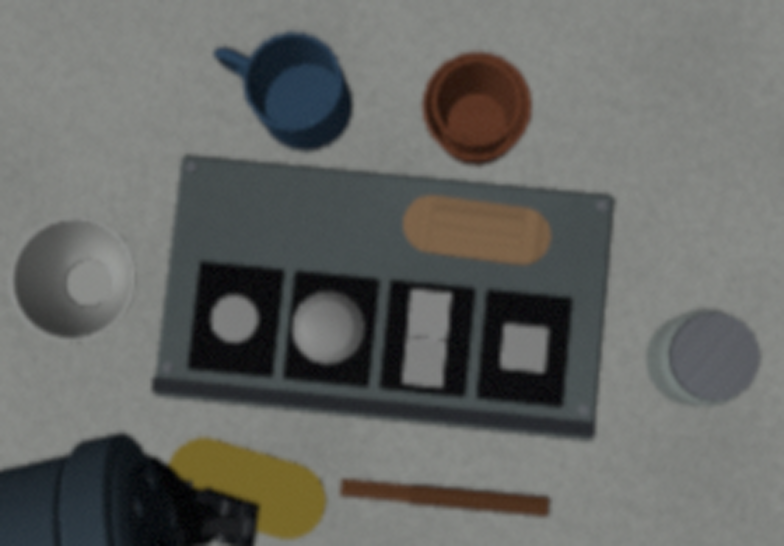

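The rocker is on, both keys are low and flat, the stop button is up, and nothing has moved. The arm is clear, so I'll hand in.

```bash
python3 -c "from bench import hand_in;print(hand_in())"
```

```text
the job is handed in; nothing more can be done
None
```

I pressed the rocker's near end, then the square key, then the round key, each to its hard stop with the shut fingertips. I handed the job in at about 8.2 s; it reported no verdict.

- **Press heights and forces:**

| Control | Fingertip height at the stop (m) | Expected (m) | Vertical wrist force (N) |
|---|---|---|---|
| Rocker near end | 0.061 | 0.063 | 77 |
| Square key | 0.0566 | 0.057 | 51 |
| Round key | 0.0568 | 0.057 | 30 |

- **Final pictures:** Both views show the rocker's near facet level and both keys low. The mushroom button is still up and no loose thing has visibly moved. I judged this by eye and did not measure the loose things again. The arm was clear of everything, with no force on the wrist.
- **Disagreements:** The tool drifted by up to about 11 mm sideways and tilted about 2° during some rows. I corrected the position before each press, but not the tilt.

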